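Set out the parts kit around the sprung lift

ROBOT

A 6-joint arm with a two-finger parallel gripper is mounted at the origin on the work surface. World frame = base frame: x ahead of the robot, y to its left, z up, the work surface at z = 0. Lengths are in m, angles in degrees, forces in N, time in s.
With the tool pointing down it reaches from about 0.375 to 0.975 m from the base axis. Payload 3.8 kg.
Tool frame: the origin (TCP) lies at the very end of the fingers, on their centre line; the grasp point (between the pads) lies 19 mm behind it; y points along the fingers, z is the direction in which the jaws open and shut, and the axes are right-handed (so a half turn about y gives the same grasp; the last joint's range is limited). The gripper opens to 85 mm and grips with 20 to 120 N. Pads are 22 mm wide; open, the fingers measure 114 mm over their backs; the gripper's body (76 mm by 85 mm) begins 54 mm behind the grasp point. The pads swing forward as they close: fully open they stand 13 mm farther back than shut.
Start: joints at [63.661, 15.12, 91.902, -0, 72.978, -2.114], TCP at [0.277, 0.616, 0.231] pointing down, gripper open.
Joint ranges: [-150.88, 150.88], [-54.13, 125.18], [17.81, 147.31], [-75.09, 255.09], [0, 152.58], [-146.25, 146.25]. Speed limits (degrees/s): [147.25, 147.25, 180, 180, 180, 180].

INTERFACE

Orientations are given as a 3x3 rotation matrix whose columns are the frame's x, y, z axes.
In Python, from station import ctrl gives the robot as it stands.
- The arm moves only by the tool drive_tool, never from a script. Its arguments are lists of equal length, an entry for each row: "delta_pos": the shift along the world's x, y, z in m, a list of three; "spin": the turn about the world's z in degrees. A call has 1 to 8 rows; each row shifts and turns the commanded pose from where the row before left it; what a row does not reach is not made up. A row lasts 1/8 s, in which the tool goes at most 62.5 mm and 10.7 degrees, less where a joint would pass 70% of its speed; a pose out of reach is approached as far as the arm can. A call is refused whole if a number of a shift passes 0.0625 or a number of a turn 10.7, either way. A call with a gripper value outside its range is refused whole. "grip" is the closure in counts, from 0 (fully open) to 255 (shut), set as the call begins (left out, the last holds). The fingers move at their own pace and stop on an object; the grip force is fixed at half the most. Time passes only in rows, so rows that do not move let the fingers close. It gives the time, the measured TCP pose, the force and the opening at its end, in the units of the state.
- ctrl.sense(): the state, without advancing time (a new reading comes with each control period).
- ctrl.camera(name): name is "side" or "top"; returns (picture, depth): 420x560x3 uint8, blue, green, red; 420x560 float32, m along the optical axis (not along the pixel's ray), 0 where there is no reading.
- ctrl.camera_model(name): a dict with "mtx" (3x3 intrinsics, pixels), "dist_coeffs" ([k1, k2, p1, p2, k3] as OpenCV has them; the pictures are not rectified), "extrinsics" (4x4, takes a point from world to camera coordinates). Camera axes: x right, y down, z forward; pixel columns grow to the right and rows downward; lengths in m; the calibration is good to about 2 mm. A picture is of the moment at which its call begins. camera_model takes no time and is no camera call.
- ctrl.close_job(): hands the job in, once; it reports no verdict.
The state is a dict: "t": time; "joint_positions": joint angles; "dq": joint speeds; "tau": joint torques, N m; "ee_pos": TCP position; "ee_rot": TCP orientation; "force": force on the tool from outside, world axes, zero at the start; "wrist_torque": the same for the moment, N m; "gripper_width": finger opening in m.
Only numpy, scipy, OpenCV 4.12 (cv2) and the standard library are available. Lean on these libraries where they do the work, as an engineer would, in place of code of your own. Each camera call takes 0.05 s, during which the arm holds its last target.

TASK

Set out this engine kit at the honing bench: first lay the gear flat and centred on the plate of the sprung lift, then lay the bearing flat and centred on top of the gear. Stand the piston, crown up, in the middle of the square wooden pad, and stand the brass sleeve upright on the rubber runner halfway between the lift and the pad. Set the parts down gently so that the lift never bottoms out, let go of everything, and leave the oil bottle, the carton and the wrench where they are.

Things in the scene. Friction and masses are not known exactly. Their poses are not given: they have to be found in the camera images.
- gear_mid (a point): The gear: a dark steel spur gear lying flat, 64 mm across the teeth, 22 mm thick, about 0.5 kg, bright face with a small dark centre. This point is its centre, half-way up (11 mm above its underside); z up.
- bearing_mid (a point): The bearing: a bright steel ring lying flat, 50 mm outside diameter, 26 mm bore, 18 mm thick, a circle of small dark balls on its upper face, about 0.15 kg. This point is its centre, half-way up (9 mm above its underside); z up.
- piston_mid (a point): The piston: an aluminium cylinder 58 mm in diameter and 54 mm tall, with ring grooves near its upper end (the crown, with two round valve pockets) and a dark pin hole through its side; it stands crown up at the start; about 0.32 kg. This point is its centre, half-way up (27 mm above its underside); z points to the crown.
- sleeve_mid (a point): The sleeve: an upright brass tube 34 mm in diameter, 22 mm bore, 56 mm tall, about 0.18 kg. This point is its centre, half-way up (28 mm above its underside); z up.
- lift_top (a point): The sprung lift: a round aluminium plate 88 mm in diameter, 6 mm thick and without a rim, on a coil spring over a green 90 mm square base, 74 mm above the bench when empty. It stands at one end of a black rubber runner (360 x 110 mm, 2 mm thick, flat on the bench, fixed, turned any way). This point is the centre of the plate's upper face and sinks with it; z up, y points along the runner away from the wooden pad. The pad's centre is 260 mm away.
- lift_plate (a joint): How far the lift's plate has sunk, in m: 0 empty (upper stop), 0.040 bottomed out. Spring about 300 N/m with a preload of about 1 N: the gear alone sinks it 9 to 16 mm, the gear and the bearing 13 to 23 mm.
- pad_top (a point): The wooden pad: a fixed plywood square, 90 x 90 mm, 12 mm thick, at the other end of the rubber runner; its upper face is 14 mm above the bench. This point is the centre of its upper face; z up.
- oil_mid (a point): Bystander: a white oil bottle with black cap, 60 mm in diameter, 150 mm tall. This point is its centre, half-way up.
- carton_mid (a point): Bystander: a plain cardboard carton, 90 x 120 x 60 mm tall. This point is its centre.
- wrench_grip (a point): Bystander: a steel wrench lying on the far part of the bench. This point is the middle of its handle.
Things that resemble listed ones, but are neither listed nor needed, are in the scene too. Leave any blue or orange look-alike of the part that bears bearing_mid alone.

How it is judged (in metres and radians):
On the way, in this order (a step that is already met when the one before it is completed fails the run):
1. the gear lies flat and centred on the lift's plate, released (horizontal distance between gear_mid and lift_top below 0.01 m and z of gear_mid in the frame of lift_top between 0.008 and 0.014 m and value of joint lift_plate above 0.005 m and linear speed of gear below 0.02 m/s and angle between gear_mid's own z axis and vertical below 0.1 rad and contact force between the fingers and gear below 0.1 N), for 0.2 s.
2. the bearing lies flat and centred on the gear, on the lift, released (all of step 1 and horizontal distance between bearing_mid and gear_mid below 0.01 m and z of bearing_mid in the frame of lift_top between 0.028 and 0.034 m and linear speed of bearing below 0.02 m/s and angle between bearing_mid's own z axis and vertical below 0.1 rad and contact force between the fingers and bearing below 0.1 N), for 0.2 s.
At the end, for the whole second after the job is handed in: Gear flat on the lift plate, within 10 mm of its centre; bearing flat on the gear, within 10 mm; piston crown up on the pad within 12 mm of its centre; sleeve upright on the runner within 15 mm (along and across) of halfway between lift and pad; all released and at rest (all of step 2 and horizontal distance between piston_mid and pad_top below 0.012 m and z of piston_mid in the frame of pad_top between 0.024 and 0.03 m and linear speed of each of piston, sleeve below 0.02 m/s and angle between each of piston_mid, sleeve_mid's own z axis and vertical below 0.1 rad and contact force between the fingers and piston below 0.1 N and x of sleeve_mid in the frame of lift_top between -0.015 and 0.015 m and y of sleeve_mid in the frame of lift_top between -0.145 and -0.115 m and height (world z) of sleeve_mid between 0.026 and 0.033 m and contact force between the fingers and sleeve below 0.1 N); the robot touches nothing.
It fails at once if the lift is driven down to its stop (value of joint lift_plate above 0.038 m).
It fails at once if oil bottle shoved (more than 2 cm) or knocked over (distance of oil_mid from where it was at the start of the episode above 0.02 m or angle between oil_mid's own z axis and vertical above 0.3 rad).
It fails at once if carton shoved (more than 2 cm) or knocked over (distance of carton_mid from where it was at the start of the episode above 0.02 m or angle between carton_mid's own z axis and vertical above 0.3 rad).
It fails at once if wrench shoved (more than 2 cm) or knocked over (distance of wrench_grip from where it was at the start of the episode above 0.02 m).
It also fails if it takes over 122 s, if anything falls off the work surface, if the arm or the gripper's body presses on something with over 40 N, if the wrist force passes 120 N, or if a joint passes its speed limit or range.

## Working session

There is one attempt and no reset: what is moved stays moved. The work goes in short steps, Python scripts to look and compute and a tool call to move; the robot and the scene stay as the last step left them, time stands still between calls to the robot, and variables do not carry over. Pictures are saved under pics/ and viewed, and the job is handed in when it is done.

Besides the shell and the picture viewer there is one more tool, called after "Call:" by a JSON object that holds its "method" and its "body", one argument or row to a line. drive_tool: Moves the arm, as the interface text tells. Its arguments: {"type":"object","properties":{"delta_pos":{"type":"array","items":{"type":"array","items":{"type":"number"}}},"spin":{"type":"array","items":{"type":"number"}},"grip":{"type":"number"}},"required":["delta_pos","spin"]}

```bash
ls; mkdir -p pics; cat > h.py <<'E'
import numpy as np, cv2
from station import ctrl
def shot(name,tag):
    p,d=ctrl.camera(name); cv2.imwrite(f'pics/{tag}.png',p); np.save(f'pics/{tag}.npy',d); return p,d
def world(name,d,uv,z=None):
    """pixel -> world from depth, or on plane z"""
    m=ctrl.camera_model(name); K=np.array(m['mtx']);D=np.array(m['dist_coeffs']);T=np.array(m['extrinsics'])
    uv=np.atleast_2d(np.array(uv,float)); n=cv2.undistortPoints(uv.reshape(-1,1,2),K,D).reshape(-1,2)
    r=np.c_[n,np.ones(len(n))]; R=T[:3,:3];t=T[:3,3]
    if z is None:
        zz=d[uv[:,1].round().astype(int),uv[:,0].round().astype(int)]
        return (r*zz[:,None]-t)@R
    o=-R.T@t; w=r@R; s=(z-o[2])/w[:,2]; return o+w*s[:,None]
def proj(name,P):
    m=ctrl.camera_model(name);T=np.array(m['extrinsics'])
    return cv2.projectPoints(np.atleast_2d(np.array(P,float)),cv2.Rodrigues(T[:3,:3])[0],T[:3,3],np.array(m['mtx']),np.array(m['dist_coeffs']))[0].reshape(-1,2)
def cloud(name,d):
    v,u=np.mgrid[0:420,0:560]; return world(name,d,np.c_[u.ravel(),v.ravel()]).reshape(420,560,3)
E
python3 - <<'E'
from h import *
s=ctrl.sense(); print({k:np.round(v,3).tolist() for k,v in s.items()})
for n in('top','side'):
    shot(n,n+'0'); m=ctrl.camera_model(n); T=np.array(m['extrinsics']); print(n,np.round(m['mtx'],1).tolist(),np.round(m['dist_coeffs'],3),(-T[:3,:3].T@T[:3,3]).round(3), T[:3,:3].round(2).tolist())
E
```

```text
pics
{'t': 0.0, 'joint_positions': [63.66, 15.168, 91.982, -0.001, 72.977, -2.113], 'dq': [-0.028, -0.015, 0.051, -0.028, 0.108, 0.044], 'tau': [0.002, -51.512, -36.732, 0.0, 0.013, 0.0], 'ee_pos': [0.277, 0.615, 0.23], 'ee_rot': [[0.912, -0.001, 0.41], [-0.41, -0.002, 0.912], [-0.0, -1.0, -0.002]], 'force': [0.101, 0.027, -0.127], 'wrist_torque': [0.007, -0.013, -0.048], 'gripper_width': 0.085}
top [[380.9, 0.0, 283.1], [0.0, 380.9, 201.0], [0.0, 0.0, 1.0]] [0.029 0.    0.    0.    0.   ] [ 0.364 -0.049  1.067] [[0.06, -1.0, 0.0], [-0.97, -0.06, -0.24], [0.24, 0.01, -0.97]]
side [[514.3, 0.0, 284.4], [0.0, 514.3, 201.6], [0.0, 0.0, 1.0]] [-0.183  0.     0.     0.     0.   ] [-0.046 -0.82   0.694] [[0.75, -0.66, -0.01], [-0.35, -0.38, -0.85], [0.56, 0.65, -0.52]]
```

View pics/top0.png

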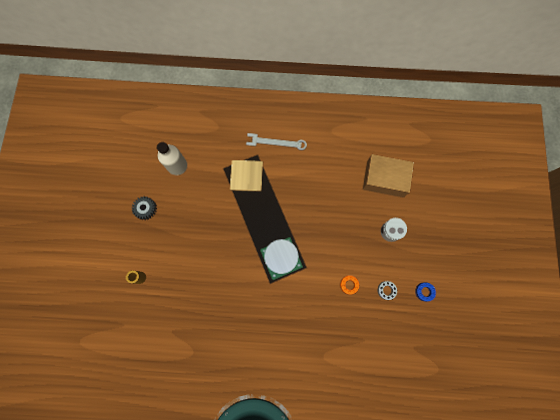

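View pics/side0.png

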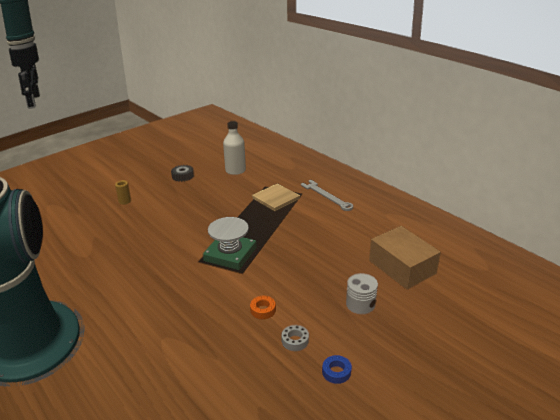

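The top picture shows the gear at (144,208), the sleeve at (133,277), the lift plate at (282,256), the pad at (247,176), the piston at (395,230), the carton at (390,175), the oil bottle at (172,158) and the wrench at (277,142). There are three bearing candidates: an orange ring at (350,285), a bright steel ring with dark balls at (388,290) and a blue ring at (426,292). The steel one fits the description.

```bash
python3 - <<'E'
from h import *
p=cv2.imread('pics/top0.png'); d=np.load('pics/top0.npy'); C=cloud('top',d)
T=np.array(ctrl.camera_model('top')['extrinsics'])
def blob(n,u,v,r,zlo,zhi):
    s=C[v-r:v+r+1,u-r:u+r+1]; m=(s[...,2]>zlo)&(s[...,2]<zhi)
    P=s[m]; vv,uu=np.nonzero(m)
    # enclosing circle of top-face pixels on the plane of median height
    z=np.median(P[:,2]); W=P[:,:2]
    (cx,cy),rad=cv2.minEnclosingCircle(W.astype(np.float32)[:,None])
    e=cv2.fitEllipse(cv2.convexHull(W.astype(np.float32)[:,None])) 
    print(n,len(P),'z',z.round(4),P[:,2].min().round(4),P[:,2].max().round(4),'mean',W.mean(0).round(4),'circ',round(cx,4),round(cy,4),round(rad,4),'ell',np.round(e[0],4),np.round(e[1],4), 'bbox mid',((W.min(0)+W.max(0))/2).round(4),(W.max(0)-W.min(0)).round(4))
blob('gear',144,208,18,.017,.03)
blob('bearing',388,290,14,.013,.03)
blob('piston',395,230,22,.048,.07)
blob('sleeve',133,277,14,.050,.07)
blob('lift',282,256,25,.066,.09)
blob('pad',247,176,24,.010,.022)
blob('oil',167,155,24,.13,.17)
blob('carton',390,175,34,.055,.07)
for n,uv in dict(wrench=(277,142),desk=(200,330),run=(262,215)).items(): print(n,world('top',d,uv).round(4))
crops=[p[v-32:v+33,u-45:u+46] for u,v in((144,208),(388,290),(395,230),(133,277),(282,256),(247,176))]
b=[cv2.resize(c,(266,190),interpolation=cv2.INTER_CUBIC) for c in crops]
cv2.imwrite('pics/crops.png',np.vstack([np.hstack(b[:3]),np.hstack(b[3:])]))
E
```

```text
gear 379 z 0.0233 0.0171 0.0281 mean [0.5761 0.3539] circ 0.5769 0.3544 0.0324 ell [0.5767 0.3548] [0.0623 0.0642] bbox mid [0.5769 0.3546] [0.0609 0.063 ]
bearing 209 z 0.019 0.0136 0.0235 mean [ 0.3939 -0.3298] circ 0.394 -0.3304 0.0247 ell [ 0.394  -0.3301] [0.0478 0.0486] bbox mid [ 0.3943 -0.3296] [0.0476 0.0474]
piston 366 z 0.0551 0.0481 0.0601 mean [ 0.5557 -0.343 ] circ 0.5553 -0.3439 0.0295 ell [ 0.556  -0.3433] [0.0557 0.0585] bbox mid [ 0.5561 -0.3434] [0.057  0.0567]
sleeve 95 z 0.0564 0.0501 0.0603 mean [0.3866 0.3399] circ 0.3865 0.3401 0.0167 ell [0.3866 0.34  ] [0.0321 0.0328] bbox mid [0.3865 0.3403] [0.033  0.0322]
lift 902 z 0.0749 0.0669 0.0804 mean [ 0.4595 -0.0415] circ 0.4597 -0.0418 0.0439 ell [ 0.46   -0.0417] [0.086  0.0868] bbox mid [ 0.46   -0.0419] [0.0857 0.0861]
pad 947 z 0.015 0.0102 0.0216 mean [0.6916 0.0747] circ 0.692 0.0748 0.062 ell [0.6887 0.0778] [0.1113 0.1203] bbox mid [0.6921 0.0748] [0.0935 0.0916]
oil 112 z 0.151 0.1305 0.155 mean [0.7108 0.2795] circ 0.7129 0.2815 0.0141 ell [0.7126 0.2815] [0.0257 0.0277] bbox mid [0.712  0.2808] [0.0254 0.0261]
carton 1363 z 0.0614 0.0552 0.0673 mean [ 0.7101 -0.3265] circ 0.7112 -0.3272 0.0731 ell [ 0.7119 -0.327 ] [0.1165 0.1518] bbox mid [ 0.7114 -0.3274] [0.1023 0.1278]
wrench [[ 0.8031 -0.0067  0.0077]]
desk [[0.2606 0.1614 0.0024]]
run [[0.5795 0.0212 0.0061]]
```

View pics/crops.png

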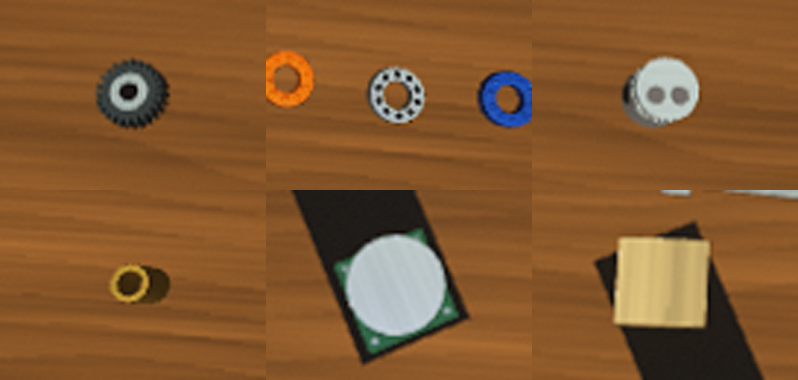

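Sizes, heights (about +1 mm bias) and the lift to pad distance (0.2597 m against 0.260 m) all agree. I'll cross-check against the side camera and start moving toward the gear.

```bash
python3 - <<'E'
from h import *
d=np.load('pics/side0.npy'); C=cloud('side',d)
for n,(x,y,lo,hi,r) in dict(gear=(.5767,.3545,.017,.03,.045),bearing=(.394,-.330,.013,.03,.038),piston=(.5557,-.3435,.048,.07,.045),sleeve=(.3866,.34,.05,.07,.03),lift=(.46,-.0417,.068,.09,.06)).items():
    m=(np.hypot(C[...,0]-x,C[...,1]-y)<r)&(C[...,2]>lo)&(C[...,2]<hi); P=C[m]; c,rad=cv2.minEnclosingCircle(P[:,:2].astype(np.float32)[:,None])
    print(n,len(P),np.round(c,4),round(rad,4),np.median(P[:,2]).round(4))
E
```

```text
gear 192 [0.5788 0.3497] 0.0377 0.0207
bearing 340 [ 0.3922 -0.3323] 0.0262 0.0161
piston 501 [ 0.5557 -0.3447] 0.0305 0.0525
sleeve 56 [0.386  0.3375] 0.0194 0.0531
lift 773 [ 0.459 -0.042] 0.0455 0.0719
```

Call:
{"method": "drive_tool", "body": {
  "delta_pos": [
    [0.0375,-0.0325,0],
    [0.0375,-0.0325,0],
    [0.0375,-0.0325,0],
    [0.0375,-0.0325,0],
    [0.0375,-0.0325,0],
    [0.0375,-0.0325,0],
    [0.0375,-0.0325,0],
    [0.0375,-0.0325,0]
  ],
  "spin": [-8.25,-8.25,-8.25,-8.25,-8.25,-8.25,-8.25,-8.25]
}}

```text
t: 1.1
ee_pos: [0.5777, 0.3542, 0.2306]
ee_rot: [[-0.009, -0.001, 1.0], [-1.0, -0.0, -0.009], [0.0, -1.0, -0.001]]
force: [-0.1, 0.5, -0.1]
gripper_width: 0.085
```

Call:
{"method": "drive_tool", "body": {
  "delta_pos": [
    [-0.001,0,-0.04],
    [0,0,-0.04],
    [0,0,-0.04],
    [0,0,-0.03],
    [0,0,-0.02],
    [0,0,0],
    [0,0,0]
  ],
  "spin": [0,0,0,0,0,0,0]
}}

```text
t: 1.98
ee_pos: [0.5769, 0.3561, 0.0627]
ee_rot: [[-0.004, 0.002, 1.0], [-1.0, 0.001, -0.004], [-0.001, -1.0, 0.002]]
force: [0.1, -1.2, 0.7]
gripper_width: 0.0852
```

```bash
python3 - <<'E'
from h import *
shot('side','g1'); print(ctrl.sense()['ee_pos'], proj('side',[ctrl.sense()['ee_pos']]))
p=cv2.imread('pics/g1.png')[100:220,100:260]; cv2.imwrite('pics/g1c.png',cv2.resize(p,None,fx=4,fy=4,interpolation=cv2.INTER_CUBIC))
E
```

```text
[0.57723337 0.35633932 0.06317508] [[179.67055048 155.37167553]]
```

View pics/g1c.png

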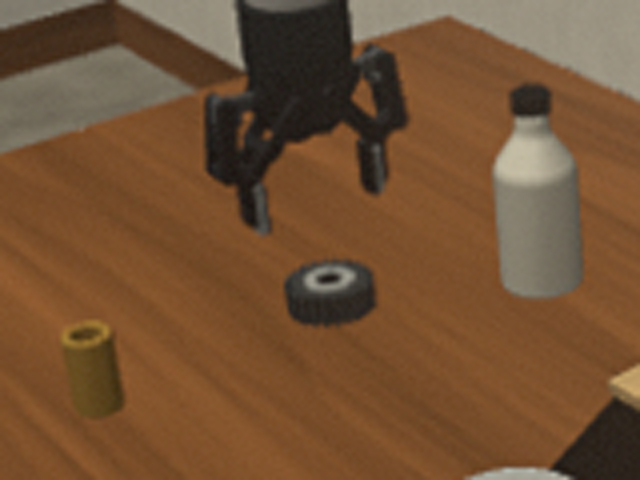

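The fingers straddle the gear in the crop (gear at (330,290), fingertips at (262,232) and (375,190)). Going down and closing.

Call:
{"method": "drive_tool", "body": {
  "delta_pos": [
    [0,-0.0015,-0.025],
    [0,0,-0.02],
    [0,0,-0.009],
    [0,0,-0.004],
    [0,0,0]
  ],
  "spin": [0,0,0,0,0]
}}

```text
t: 2.65
ee_pos: [0.5761, 0.3542, 0.0034]
ee_rot: [[-0.004, 0.0, 1.0], [-1.0, 0.0, -0.004], [-0.0, -1.0, 0.0]]
force: [-0.8, -0.3, -0.8]
gripper_width: 0.0854
```

Call:
{"method": "drive_tool", "body": {
  "delta_pos": [
    [0,0,0],
    [0,0,0],
    [0,0,0],
    [0,0,0],
    [0,0,0],
    [0,0,0]
  ],
  "spin": [0,0,0,0,0,0],
  "grip": 255
}}

```text
t: 3.4
ee_pos: [0.5774, 0.3547, 0.0051]
ee_rot: [[-0.004, 0.003, 1.0], [-1.0, 0.001, -0.004], [-0.001, -1.0, 0.003]]
force: [0.6, -0.6, 6.3]
gripper_width: 0.0615
```

Call:
{"method": "drive_tool", "body": {
  "delta_pos": [
    [0,0,0.02],
    [0,0,0.04],
    [0,0,0.05],
    [0,0,0.05],
    [0,0,0],
    [0,0,0]
  ],
  "spin": [0,0,0,0,0,0]
}}

```text
t: 4.15
ee_pos: [0.5747, 0.3534, 0.1619]
ee_rot: [[-0.004, -0.002, 1.0], [-1.0, -0.001, -0.004], [0.001, -1.0, -0.002]]
force: [-0.7, -0.2, -5.2]
gripper_width: 0.0616
```

```bash
python3 - <<'E'
from h import *
s=ctrl.sense(); print(s['ee_pos'].round(4) if hasattr(s['ee_pos'],'round') else s['ee_pos'],s['force'],s['gripper_width'])
shot('side','g2'); u=proj('side',[s['ee_pos']])[0].astype(int)
p=cv2.imread('pics/g2.png')[u[1]-60:u[1]+60,max(0,u[0]-80):u[0]+80]; cv2.imwrite('pics/g2c.png',cv2.resize(p,None,fx=4,fy=4,interpolation=cv2.INTER_CUBIC))
E
```

```text
[0.5747 0.3534 0.1619] [-0.7278922  -0.17100824 -5.24665041] 0.06155964840540972
```

View pics/g2c.png

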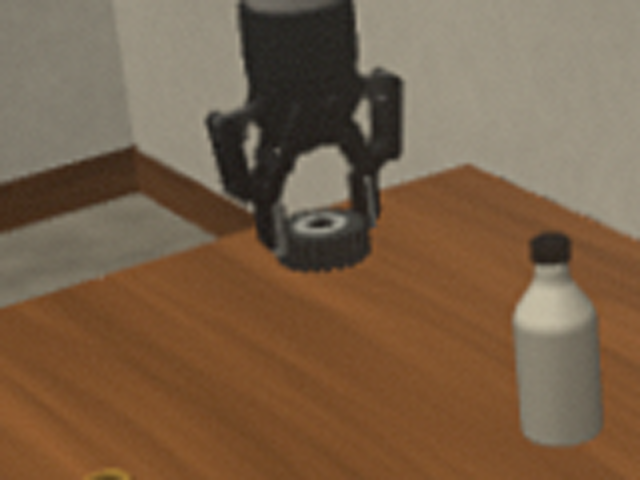

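The gear is held level at crop (322,240), and the wrist reads about 5.2 N of weight. Moving over the lift.

Call:
{"method": "drive_tool", "body": {
  "delta_pos": [
    [-0.0145,-0.0495,0],
    [-0.0145,-0.0495,0],
    [-0.0145,-0.0495,0],
    [-0.0145,-0.0495,0],
    [-0.0145,-0.0495,0],
    [-0.0145,-0.0495,0],
    [-0.0145,-0.0495,0],
    [-0.0145,-0.0495,0]
  ],
  "spin": [0,0,0,0,0,0,0,0]
}}

```text
t: 5.2
ee_pos: [0.4571, -0.043, 0.1604]
ee_rot: [[-0.004, -0.005, 1.0], [-1.0, 0.001, -0.004], [-0.001, -1.0, -0.005]]
force: [1.0, 0.9, -4.3]
gripper_width: 0.0616
```

Call:
{"method": "drive_tool", "body": {
  "delta_pos": [
    [0,0,0],
    [0,0,0],
    [0,0,-0.025],
    [0,0,-0.025],
    [0,0,0],
    [0,0,0]
  ],
  "spin": [0,0,0,0,0,0]
}}

```text
t: 5.95
ee_pos: [0.4603, -0.0411, 0.1135]
ee_rot: [[-0.002, -0.0, 1.0], [-1.0, 0.0, -0.002], [-0.0, -1.0, -0.0]]
force: [0.9, 0.1, -4.1]
gripper_width: 0.0613
```

```bash
python3 - <<'E'
from h import *
s=ctrl.sense(); print(s['ee_pos'],s['force'],s['gripper_width'])
for n in('side','top'):
    p,d=shot(n,n+'3'); u=proj(n,[s['ee_pos']])[0].astype(int); print(u)
    p=p[u[1]-60:u[1]+60,max(0,u[0]-80):u[0]+80]; cv2.imwrite(f'pics/{n}3c.png',cv2.resize(p,None,fx=4,fy=4,interpolation=cv2.INTER_CUBIC))
E
```

```text
[ 0.46034638 -0.04114897  0.11350402] [ 0.85508476  0.11534843 -4.05657538] 0.061251940933259336
[226 211]
[281 254]
```

View pics/side3c.png

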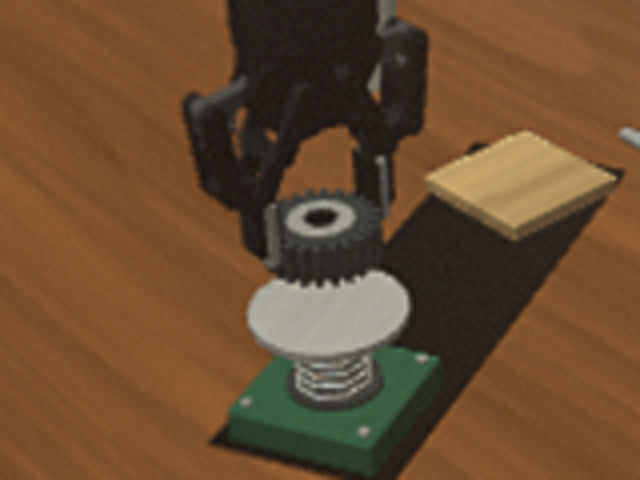

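View pics/top3c.png

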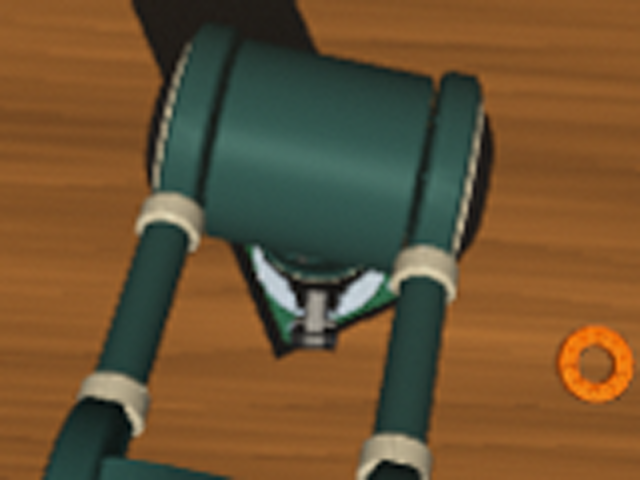

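Side crop: the gear at (330,240) is above the plate centre (330,312). Lowering gently.

Call:
{"method": "drive_tool", "body": {
  "delta_pos": [
    [0,0,-0.015],
    [0,0,-0.01],
    [0,0,-0.005],
    [0,0,-0.004],
    [0,0,-0.004],
    [0,0,-0.003],
    [0,0,0],
    [0,0,0]
  ],
  "spin": [0,0,0,0,0,0,0,0]
}}

```text
t: 7.05
ee_pos: [0.46, -0.042, 0.0725]
ee_rot: [[-0.004, 0.0, 1.0], [-1.0, -0.0, -0.004], [0.0, -1.0, 0.0]]
force: [-2.0, -0.7, -1.1]
gripper_width: 0.0616
```

Call:
{"method": "drive_tool", "body": {
  "delta_pos": [
    [0,0,-0.002],
    [0,0,-0.002],
    [0,0,-0.001],
    [0,0,0],
    [0,0,0]
  ],
  "spin": [0,0,0,0,0]
}}

```text
t: 7.68
ee_pos: [0.4603, -0.042, 0.0675]
ee_rot: [[-0.004, 0.001, 1.0], [-1.0, -0.0, -0.004], [0.0, -1.0, 0.001]]
force: [0.6, -1.0, -0.1]
gripper_width: 0.0617
```

The wrist load is now about 0, so the spring carries the gear at roughly 11 mm of sink. Releasing.

Call:
{"method": "drive_tool", "body": {
  "delta_pos": [
    [0,0,0],
    [0,0,0],
    [0,0,0],
    [0,0,0],
    [0,0,0.01],
    [0,0,0.03],
    [0,0,0.05],
    [0,0,0.05]
  ],
  "spin": [0,0,0,0,0,0,0,0],
  "grip": 0
}}

```text
t: 8.68
ee_pos: [0.4597, -0.0419, 0.2092]
ee_rot: [[-0.004, 0.0, 1.0], [-1.0, -0.0, -0.004], [0.0, -1.0, 0.0]]
force: [0.8, 0.4, 0.1]
gripper_width: 0.0854
```

Call:
{"method": "drive_tool", "body": {
  "delta_pos": [
    [-0.0085,-0.036,0],
    [-0.0085,-0.036,0],
    [-0.0085,-0.036,0],
    [-0.0085,-0.036,0],
    [-0.008,-0.036,0],
    [-0.008,-0.036,0],
    [-0.008,-0.036,0],
    [-0.008,-0.036,0]
  ],
  "spin": [0,0,0,0,0,0,0,0]
}}

```text
t: 9.68
ee_pos: [0.3937, -0.3312, 0.2081]
ee_rot: [[-0.004, 0.001, 1.0], [-1.0, -0.001, -0.004], [0.001, -1.0, 0.001]]
force: [0.2, -0.2, 0.1]
gripper_width: 0.0851
```

```bash
python3 - <<'E'
from h import *
s=ctrl.sense(); print(s['ee_pos'],s['force'],s['gripper_width'])
for n in('side','top'): p,d=shot(n,n+'4')
C=cloud('top',d); 
m=(np.hypot(C[...,0]-.46,C[...,1]+.042)<.06)&(C[...,2]>.05)
z=C[m][:,2]; print(np.histogram(z,bins=np.arange(.05,.11,.004)))
g=C[m&(C[...,2]>.074)]; c,r=cv2.minEnclosingCircle(g[:,:2].astype(np.float32)[:,None]); print('gear',np.round(c,4),r,np.median(g[:,2]),g[:,:2].mean(0))
g=C[m&(C[...,2]>.050)]; c,r=cv2.minEnclosingCircle(g[:,:2].astype(np.float32)[:,None]); print('plate',np.round(c,4),r)
E
```

```text
[ 0.3936791  -0.3312235   0.20813723] [ 0.16331925 -0.23096734  0.12878713] 0.08509604326073086
(array([  0,   0,  48, 317,  62,   9,   7,  10, 215, 202,   6,   0,   0,
         0]), array([0.05 , 0.054, 0.058, 0.062, 0.066, 0.07 , 0.074, 0.078, 0.082,
       0.086, 0.09 , 0.094, 0.098, 0.102, 0.106]))
gear [ 0.4591 -0.0426] 0.032047346234321594 0.08584825610005861 [ 0.45883902 -0.04293654]
plate [ 0.4598 -0.0417] 0.0436859056353569
```

View pics/top4.png

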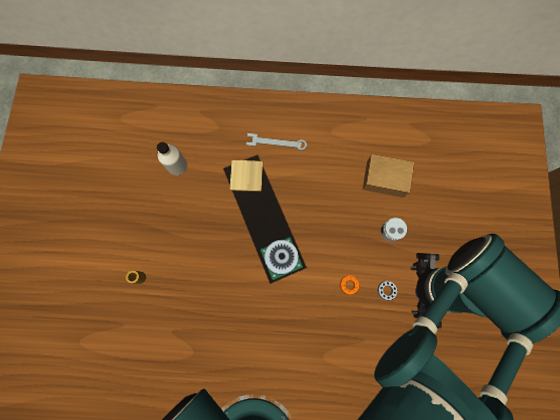

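View pics/side4.png

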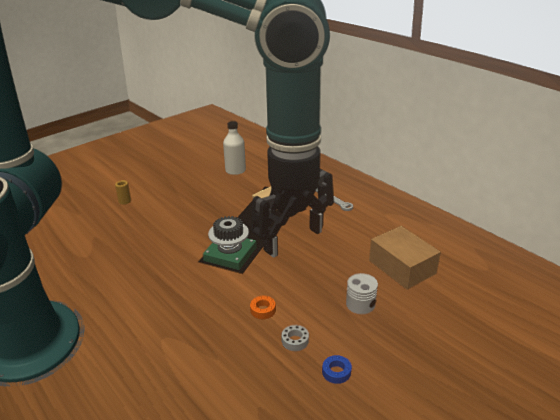

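The gear sits on the plate within about 1 mm of its centre (top picture (282,256)), with the plate sunk about 11 mm. The steel ring with dark balls at (388,290) was confirmed in the enlarged crop, so I'm descending on it.

Call:
{"method": "drive_tool", "body": {
  "delta_pos": [
    [0,0.001,-0.05],
    [0,0,-0.05],
    [0,0,-0.05],
    [0,0,-0.03],
    [0,0,-0.015],
    [0,0,-0.006],
    [0,0,-0.004],
    [0,0,0]
  ],
  "spin": [0,0,0,0,0,0,0,0]
}}

```text
t: 10.78
ee_pos: [0.3947, -0.3295, 0.0033]
ee_rot: [[-0.004, 0.001, 1.0], [-1.0, -0.001, -0.004], [0.001, -1.0, 0.001]]
force: [-0.5, 0.5, -0.2]
gripper_width: 0.0853
```

Call:
{"method": "drive_tool", "body": {
  "delta_pos": [
    [0,0,0],
    [0,0,0]
  ],
  "spin": [0,0]
}}

```text
t: 11.02
ee_pos: [0.3943, -0.3294, 0.0029]
ee_rot: [[-0.004, 0.001, 1.0], [-1.0, -0.001, -0.004], [0.001, -1.0, 0.001]]
force: [0.5, -0.5, -0.7]
gripper_width: 0.0852
```

Call:
{"method": "drive_tool", "body": {
  "delta_pos": [
    [0,0,0],
    [0,0,0],
    [0,0,0],
    [0,0,0],
    [0,0,0],
    [0,0,0],
    [0,0,0]
  ],
  "spin": [0,0,0,0,0,0,0],
  "grip": 255
}}

```text
t: 11.9
ee_pos: [0.3944, -0.3293, 0.0028]
ee_rot: [[-0.004, 0.001, 1.0], [-1.0, -0.001, -0.004], [0.001, -1.0, 0.001]]
force: [-1.3, 0.2, 4.7]
gripper_width: 0.0469
```

Call:
{"method": "drive_tool", "body": {
  "delta_pos": [
    [0,0,0.02],
    [0,0,0.04],
    [0,0,0.05],
    [0,0,0.05],
    [0,0,0],
    [0,0,0]
  ],
  "spin": [0,0,0,0,0,0]
}}

```text
t: 12.65
ee_pos: [0.3933, -0.3283, 0.1612]
ee_rot: [[-0.004, -0.001, 1.0], [-1.0, 0.001, -0.004], [-0.001, -1.0, -0.001]]
force: [0.4, 0.1, -1.1]
gripper_width: 0.0471
```

```bash
python3 - <<'E'
from h import *
s=ctrl.sense(); print(s['ee_pos'],s['force'],s['gripper_width'])
for n in('side',):
    p,d=shot(n,n+'5'); u=proj(n,[s['ee_pos']])[0].astype(int); print(u)
    p=p[u[1]-60:u[1]+60,max(0,u[0]-80):u[0]+80]; cv2.imwrite(f'pics/{n}5c.png',cv2.resize(p,None,fx=4,fy=4,interpolation=cv2.INTER_CUBIC))
E
```

```text
[ 0.39326996 -0.32834699  0.16123111] [ 0.4395076   0.13683548 -1.11187818] 0.047107515287970816
[293 270]
```

View pics/side5c.png

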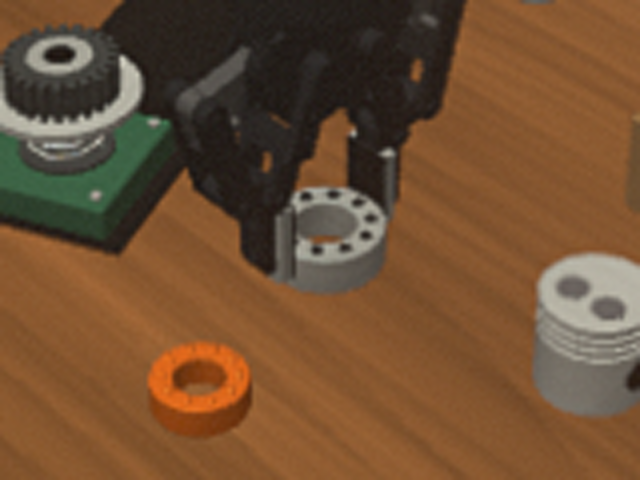

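The bearing is gripped level, at crop (330,240). Moving over the lift.

Call:
{"method": "drive_tool", "body": {
  "delta_pos": [
    [0.0082,0.036,0],
    [0.0082,0.036,0],
    [0.0082,0.036,0],
    [0.0082,0.036,0],
    [0.0082,0.036,0],
    [0.0082,0.036,0],
    [0.0082,0.036,0],
    [0.0082,0.036,0]
  ],
  "spin": [0,0,0,0,0,0,0,0]
}}

```text
t: 13.7
ee_pos: [0.4579, -0.0395, 0.1597]
ee_rot: [[-0.004, -0.005, 1.0], [-1.0, 0.001, -0.004], [-0.001, -1.0, -0.005]]
force: [-0.1, -0.5, -0.9]
gripper_width: 0.0469
```

Call:
{"method": "drive_tool", "body": {
  "delta_pos": [
    [0,0,0],
    [0,0,0],
    [0,0,-0.025],
    [0,0,-0.02],
    [0,0,0],
    [0,0,0]
  ],
  "spin": [0,0,0,0,0,0]
}}

```text
t: 14.45
ee_pos: [0.4596, -0.0417, 0.1175]
ee_rot: [[-0.005, -0.0, 1.0], [-1.0, -0.0, -0.005], [0.0, -1.0, -0.0]]
force: [0.3, 0.2, -0.7]
gripper_width: 0.0468
```

```bash
python3 - <<'E'
from h import *
s=ctrl.sense(); print(s['ee_pos'],s['force'],s['gripper_width'])
for n in('side',):
    p,d=shot(n,n+'6'); u=proj(n,[s['ee_pos']])[0].astype(int); print(u)
    p=p[u[1]-60:u[1]+60,max(0,u[0]-80):u[0]+80]; cv2.imwrite(f'pics/{n}6c.png',cv2.resize(p,None,fx=4,fy=4,interpolation=cv2.INTER_CUBIC))
E
```

```text
[ 0.45964393 -0.04169065  0.11754325] [ 0.2950334   0.22701717 -0.69016631] 0.04681803115439341
[226 209]
```

View pics/side6c.png

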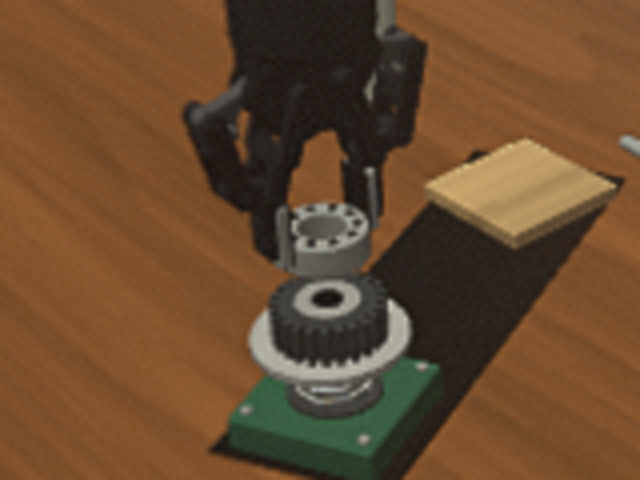

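The bearing at (330,240) hangs squarely above the gear (328,320). Lowering.

Call:
{"method": "drive_tool", "body": {
  "delta_pos": [
    [0,0,-0.012],
    [0,0,-0.008],
    [0,0,-0.005],
    [0,0,-0.003],
    [0,0,-0.003],
    [0,0,-0.001],
    [0,0,0],
    [0,0,0]
  ],
  "spin": [0,0,0,0,0,0,0,0]
}}

```text
t: 15.5
ee_pos: [0.4596, -0.0409, 0.0855]
ee_rot: [[-0.004, 0.0, 1.0], [-1.0, 0.0, -0.004], [-0.0, -1.0, 0.0]]
force: [0.6, 0.8, -1.1]
gripper_width: 0.0469
```

Call:
{"method": "drive_tool", "body": {
  "delta_pos": [
    [0,0,-0.001],
    [0,0,-0.001],
    [0,0,0],
    [0,0,0]
  ],
  "spin": [0,0,0,0]
}}

```text
t: 16.0
ee_pos: [0.4597, -0.0409, 0.0834]
ee_rot: [[-0.004, 0.0, 1.0], [-1.0, -0.0, -0.004], [0.0, -1.0, 0.0]]
force: [-0.5, 0.2, 0.8]
gripper_width: 0.0472
```

```bash
python3 - <<'E'
from h import *
s=ctrl.sense(); print(s['ee_pos'],s['force'],s['gripper_width'])
for n in('side',):
    p,d=shot(n,n+'7'); u=proj(n,[s['ee_pos']])[0].astype(int); print(u)
    p=p[u[1]-60:u[1]+60,max(0,u[0]-80):u[0]+80]; cv2.imwrite(f'pics/{n}7c.png',cv2.resize(p,None,fx=4,fy=4,interpolation=cv2.INTER_CUBIC))
E
```

```text
[ 0.45972026 -0.04093479  0.08336865] [-0.5231936   0.16545053  0.75806906] 0.04718937344167928
[227 222]
```

View pics/side7c.png

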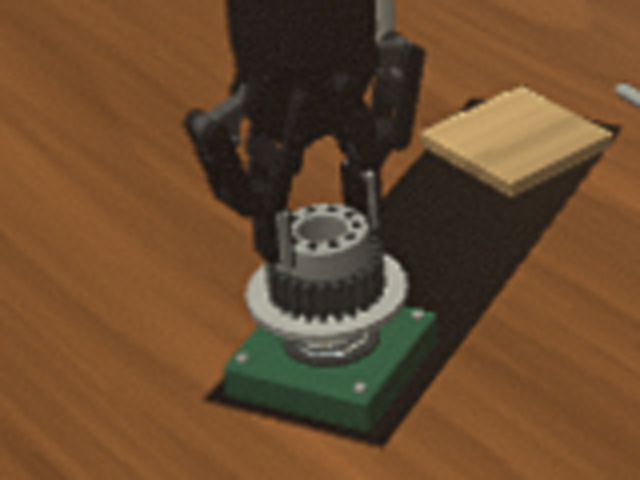

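The bearing rests on the gear (crop (328,240)) with the wrist load near zero. Releasing, retreating, and heading to the piston.

Call:
{"method": "drive_tool", "body": {
  "delta_pos": [
    [0,0,0],
    [0,0,0],
    [0,0,0],
    [0,0,0],
    [0,0,0.01],
    [0,0,0.03],
    [0,0,0.05],
    [0,0,0.05]
  ],
  "spin": [0,0,0,0,0,0,0,0],
  "grip": 0
}}

```text
t: 17.05
ee_pos: [0.4593, -0.0409, 0.2252]
ee_rot: [[-0.004, 0.0, 1.0], [-1.0, 0.0, -0.004], [-0.0, -1.0, 0.0]]
force: [1.8, -0.1, -0.4]
gripper_width: 0.0854
```

Call:
{"method": "drive_tool", "body": {
  "delta_pos": [
    [0.012,-0.0378,0],
    [0.012,-0.0378,0],
    [0.012,-0.0378,0],
    [0.012,-0.0378,0],
    [0.012,-0.0378,0],
    [0.012,-0.0378,0],
    [0.012,-0.0378,0],
    [0.012,-0.0378,0]
  ],
  "spin": [0,0,0,0,0,0,0,0]
}}

```text
t: 18.05
ee_pos: [0.5559, -0.3447, 0.2241]
ee_rot: [[-0.004, 0.001, 1.0], [-1.0, -0.0, -0.004], [0.0, -1.0, 0.001]]
force: [-0.1, -0.4, 0.9]
gripper_width: 0.0849
```

```bash
python3 - <<'E'
from h import *
s=ctrl.sense(); print(s['ee_pos'],s['force'],s['gripper_width'])
for n in('side','top'): p,d=shot(n,n+'8')
C=cloud('top',d); 
m=(np.hypot(C[...,0]-.46,C[...,1]+.042)<.06)&(C[...,2]>.05)
for n,lo,hi in(('bearing',.092,.12),('gear',.074,.12),('plate',.052,.12)):
    g=C[m&(C[...,2]>lo)&(C[...,2]<hi)]; c,r=cv2.minEnclosingCircle(g[:,:2].astype(np.float32)[:,None]); print(n,np.round(c,4),round(r,4),np.median(g[:,2]))
crop=[p[230:280,245:320],cv2.imread('pics/side8.png')[195:270,185:297]]
cv2.imwrite('pics/c8.png',np.hstack([cv2.resize(c,(390,261),interpolation=cv2.INTER_CUBIC) for c in crop]))
E
```

```text
[ 0.55594579 -0.3446805   0.2240539 ] [-0.11126914 -0.43448815  0.9291076 ] 0.08493656028430342
bearing [ 0.4583 -0.0439] 0.0247 0.09908079417525872
gear [ 0.4594 -0.0427] 0.0323 0.09567285270835965
plate [ 0.4602 -0.0416] 0.044 0.0707390473403848
```

View pics/c8.png

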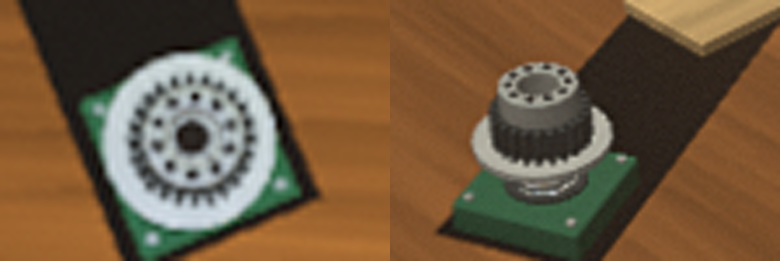

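View pics/side8.png

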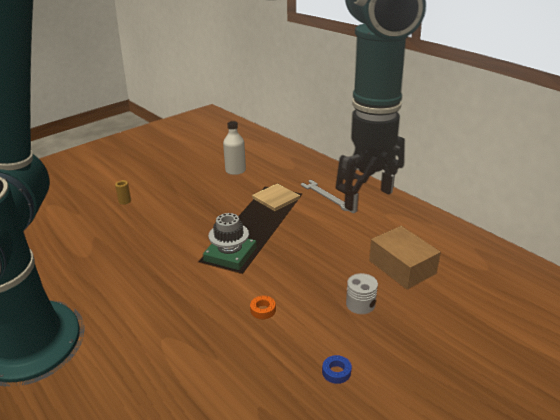

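The stack is good: the gear is about 1.3 mm from the plate centre and the bearing about 1.6 mm from the gear's. Now the piston at side (362,293).

Call:
{"method": "drive_tool", "body": {
  "delta_pos": [
    [0,0.001,-0.05],
    [0,0,-0.05],
    [0,0,-0.045],
    [0,0,-0.03],
    [0,0,-0.018],
    [0,0,-0.01],
    [0,0,0],
    [0,0,0]
  ],
  "spin": [0,0,0,0,0,0,0,0]
}}

```text
t: 19.15
ee_pos: [0.5566, -0.343, 0.0219]
ee_rot: [[-0.004, 0.002, 1.0], [-1.0, -0.001, -0.004], [0.001, -1.0, 0.002]]
force: [0.3, 0.4, 0.3]
gripper_width: 0.0855
```

Call:
{"method": "drive_tool", "body": {
  "delta_pos": [
    [0,0,0],
    [0,0,0],
    [0,0,0],
    [0,0,0],
    [0,0,0],
    [0,0,0],
    [0,0,0]
  ],
  "spin": [0,0,0,0,0,0,0],
  "grip": 255
}}

```text
t: 20.02
ee_pos: [0.5566, -0.3431, 0.0218]
ee_rot: [[-0.004, 0.002, 1.0], [-1.0, -0.001, -0.004], [0.001, -1.0, 0.002]]
force: [-0.2, -0.3, 6.0]
gripper_width: 0.0567
```

Call:
{"method": "drive_tool", "body": {
  "delta_pos": [
    [0,0,0.02],
    [0,0,0.04],
    [0,0,0.05],
    [0,0,0.05],
    [0,0,0],
    [0,0,0]
  ],
  "spin": [0,0,0,0,0,0]
}}

```text
t: 20.78
ee_pos: [0.5547, -0.3418, 0.1795]
ee_rot: [[-0.004, -0.001, 1.0], [-1.0, 0.001, -0.004], [-0.001, -1.0, -0.001]]
force: [0.4, -0.9, -3.7]
gripper_width: 0.0564
```

```bash
python3 - <<'E'
from h import *
s=ctrl.sense(); print(s['ee_pos'],s['force'],s['gripper_width'])
for n in('side',):
    p,d=shot(n,n+'9'); u=proj(n,[s['ee_pos']])[0].astype(int); print(u)
    p=p[u[1]-60:u[1]+60,max(0,u[0]-80):u[0]+80]; cv2.imwrite(f'pics/{n}9c.png',cv2.resize(p,None,fx=4,fy=4,interpolation=cv2.INTER_CUBIC))
E
```

```text
[ 0.55467927 -0.34175151  0.17946329] [ 0.44459359 -0.89598519 -3.66104906] 0.05636354909240035
[365 227]
```

View pics/side9c.png

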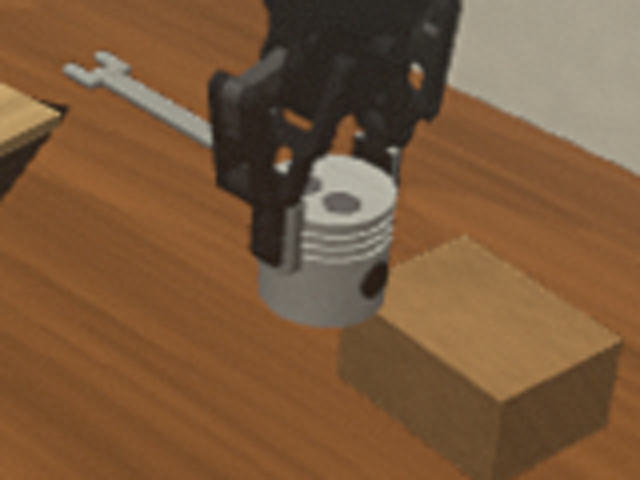

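The piston is held upright at crop (325,240). Moving to the pad.

Call:
{"method": "drive_tool", "body": {
  "delta_pos": [
    [0.017,0.0522,0],
    [0.017,0.0522,0],
    [0.017,0.0522,0],
    [0.017,0.0522,0],
    [0.017,0.0522,0],
    [0.017,0.0522,0],
    [0.017,0.0522,0],
    [0.017,0.0522,0]
  ],
  "spin": [0,0,0,0,0,0,0,0]
}}

```text
t: 21.82
ee_pos: [0.6899, 0.0768, 0.1765]
ee_rot: [[-0.004, -0.006, 1.0], [-1.0, -0.001, -0.004], [0.001, -1.0, -0.006]]
force: [0.4, -0.7, -3.4]
gripper_width: 0.0565
```

Call:
{"method": "drive_tool", "body": {
  "delta_pos": [
    [0,0,0],
    [0,0,0],
    [0,0,-0.04],
    [0,0,-0.04],
    [0,0,-0.03],
    [0,0,-0.01],
    [0,0,0],
    [0,0,0]
  ],
  "spin": [0,0,0,0,0,0,0,0]
}}

```text
t: 22.82
ee_pos: [0.693, 0.0749, 0.0622]
ee_rot: [[-0.004, 0.003, 1.0], [-1.0, 0.0, -0.004], [-0.0, -1.0, 0.003]]
force: [-0.1, 0.3, -2.9]
gripper_width: 0.0566
```

```bash
python3 - <<'E'
from h import *
s=ctrl.sense(); print(s['ee_pos'],s['force'],s['gripper_width'])
for n in('side',):
    p,d=shot(n,n+'10'); u=proj(n,[s['ee_pos']])[0].astype(int); print(u)
    p=p[u[1]-60:u[1]+60,max(0,u[0]-80):u[0]+80]; cv2.imwrite(f'pics/{n}10c.png',cv2.resize(p,None,fx=4,fy=4,interpolation=cv2.INTER_CUBIC))
E
```

```text
[0.69298431 0.07487542 0.06219748] [-0.07722566  0.31186441 -2.85532645] 0.05655375729103169
[275 177]
```

View pics/side10c.png

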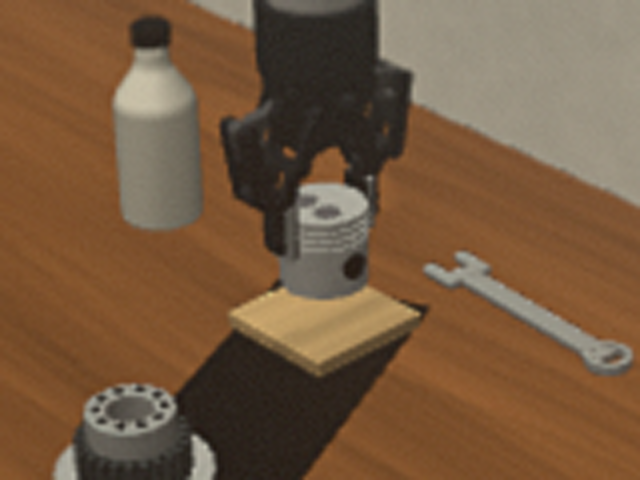

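The piston at (325,245) is above the pad (325,318). There are about 26 mm left to go.

Call:
{"method": "drive_tool", "body": {
  "delta_pos": [
    [0,0,-0.012],
    [0,0,-0.007],
    [0,0,-0.003],
    [0,0,-0.002],
    [0,0,-0.001],
    [0,0,0],
    [0,0,0]
  ],
  "spin": [0,0,0,0,0,0,0]
}}

```text
t: 23.75
ee_pos: [0.6917, 0.0753, 0.0359]
ee_rot: [[-0.004, 0.0, 1.0], [-1.0, 0.0, -0.004], [-0.0, -1.0, 0.0]]
force: [-3.0, 0.1, 2.1]
gripper_width: 0.0563
```

The pad now carries the piston. Releasing, rising, and heading to the sleeve.

Call:
{"method": "drive_tool", "body": {
  "delta_pos": [
    [0,0,0],
    [0,0,0],
    [0,0,0],
    [0,0,0],
    [0,0,0.02],
    [0,0,0.05],
    [0,0,0.05],
    [0,0,0.05]
  ],
  "spin": [0,0,0,0,0,0,0,0],
  "grip": 0
}}

```text
t: 24.75
ee_pos: [0.6918, 0.0753, 0.2087]
ee_rot: [[-0.004, 0.002, 1.0], [-1.0, 0.0, -0.004], [-0.0, -1.0, 0.002]]
force: [0.9, -0.3, -0.5]
gripper_width: 0.0853
```

Call:
{"method": "drive_tool", "body": {
  "delta_pos": [
    [-0.038,0.033,0],
    [-0.038,0.033,0],
    [-0.038,0.033,0],
    [-0.038,0.033,0],
    [-0.038,0.033,0],
    [-0.038,0.033,0],
    [-0.038,0.033,0],
    [-0.038,0.033,0]
  ],
  "spin": [0,0,0,0,0,0,0,0]
}}

```text
t: 25.75
ee_pos: [0.3866, 0.3405, 0.2072]
ee_rot: [[-0.004, 0.002, 1.0], [-1.0, 0.002, -0.004], [-0.002, -1.0, 0.002]]
force: [0.3, 0.5, -0.6]
gripper_width: 0.0857
```

```bash
python3 - <<'E'
from h import *
s=ctrl.sense(); print(s['ee_pos'],s['force'],s['gripper_width'])
for n in('side','top'): p,d=shot(n,n+'11')
C=cloud('top',d)
def circ(n,x,y,r,lo,hi):
    m=(np.hypot(C[...,0]-x,C[...,1]-y)<r)&(C[...,2]>lo)&(C[...,2]<hi); g=C[m]
    if len(g)<5: print(n,'none');return
    c,rad=cv2.minEnclosingCircle(g[:,:2].astype(np.float32)[:,None]); print(n,np.round(c,4),round(rad,4),np.median(g[:,2]).round(4))
circ('piston',.692,.075,.05,.062,.08); circ('sleeve',.3866,.34,.03,.05,.07)
E
```

```text
[0.38661753 0.34047296 0.20721168] [ 0.26687038  0.46005589 -0.63864662] 0.08566557425510778
piston [0.6921 0.0723] 0.0307 0.0691
sleeve [0.3858 0.341 ] 0.0172 0.0562
```

View pics/side11.png

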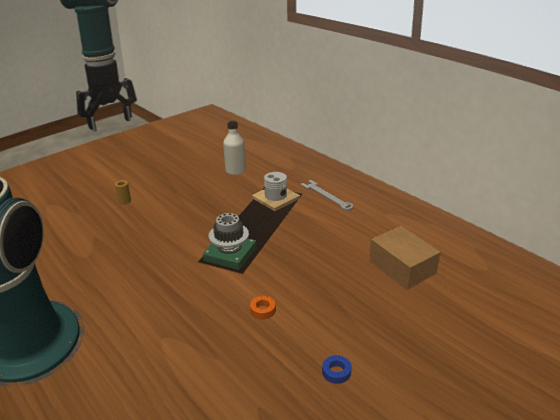

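The piston is on the pad at side (275,188), about 2.5 mm off centre. The sleeve was re-measured at (0.386, 0.341), under the tool. Grasping.

Call:
{"method": "drive_tool", "body": {
  "delta_pos": [
    [0,0,-0.05],
    [0,0,-0.05],
    [0,0,-0.04],
    [0,0,-0.025],
    [0,0,-0.014],
    [0,0,-0.006],
    [0,0,0],
    [0,0,0]
  ],
  "spin": [0,0,0,0,0,0,0,0]
}}

```text
t: 26.85
ee_pos: [0.3885, 0.34, 0.0215]
ee_rot: [[-0.004, 0.002, 1.0], [-1.0, 0.001, -0.004], [-0.001, -1.0, 0.002]]
force: [-0.1, 0.1, 0.2]
gripper_width: 0.0855
```

Call:
{"method": "drive_tool", "body": {
  "delta_pos": [
    [0,0,0],
    [0,0,0],
    [0,0,0],
    [0,0,0],
    [0,0,0],
    [0,0,0],
    [0,0,0],
    [0,0,0]
  ],
  "spin": [0,0,0,0,0,0,0,0],
  "grip": 255
}}

```text
t: 27.85
ee_pos: [0.3878, 0.3395, 0.0208]
ee_rot: [[-0.004, 0.0, 1.0], [-1.0, 0.0, -0.004], [-0.0, -1.0, 0.0]]
force: [-0.4, 0.1, 5.2]
gripper_width: 0.0329
```

Call:
{"method": "drive_tool", "body": {
  "delta_pos": [
    [0,0,0.02],
    [0,0,0.04],
    [0,0,0.05],
    [0,0,0.05],
    [0,0,0],
    [0,0,0]
  ],
  "spin": [0,0,0,0,0,0]
}}

```text
t: 28.6
ee_pos: [0.3869, 0.3387, 0.1792]
ee_rot: [[-0.004, -0.001, 1.0], [-1.0, -0.001, -0.004], [0.001, -1.0, -0.001]]
force: [-0.7, 0.6, -1.9]
gripper_width: 0.0332
```

```bash
python3 - <<'E'
from h import *
s=ctrl.sense(); print(s['ee_pos'],s['force'],s['gripper_width'])
for n in('side',):
    p,d=shot(n,n+'12'); u=proj(n,[s['ee_pos']])[0].astype(int); print(u)
    p=p[u[1]-60:u[1]+60,max(0,u[0]-80):u[0]+80]; cv2.imwrite(f'pics/{n}12c.png',cv2.resize(p,None,fx=4,fy=4,interpolation=cv2.INTER_CUBIC))
E
```

```text
[0.38690827 0.33869865 0.17920694] [-0.72848507  0.62713791 -1.87216524] 0.03322381449021974
[113 139]
```

View pics/side12c.png

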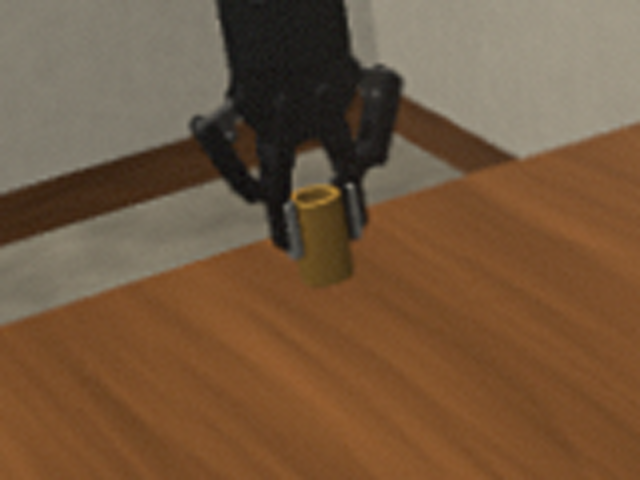

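The sleeve is held upright at crop (325,235). Moving to the midpoint of the runner, (0.576, 0.017).

Call:
{"method": "drive_tool", "body": {
  "delta_pos": [
    [0.0235,-0.0404,0],
    [0.0235,-0.0404,0],
    [0.0235,-0.0404,0],
    [0.0235,-0.0404,0],
    [0.0235,-0.0404,0],
    [0.0235,-0.0404,0],
    [0.0235,-0.0404,0],
    [0.0235,-0.0404,0]
  ],
  "spin": [0,0,0,0,0,0,0,0]
}}

```text
t: 29.65
ee_pos: [0.5744, 0.0146, 0.1772]
ee_rot: [[-0.004, -0.005, 1.0], [-1.0, 0.0, -0.004], [-0.0, -1.0, -0.005]]
force: [-0.5, 1.0, -1.7]
gripper_width: 0.0332
```

Call:
{"method": "drive_tool", "body": {
  "delta_pos": [
    [0,0,0],
    [0,0,0],
    [0,0,-0.05],
    [0,0,-0.04],
    [0,0,-0.03],
    [0,0,-0.01],
    [0,0,0],
    [0,0,0]
  ],
  "spin": [0,0,0,0,0,0,0,0]
}}

```text
t: 30.65
ee_pos: [0.5768, 0.0164, 0.0519]
ee_rot: [[-0.003, 0.003, 1.0], [-1.0, -0.0, -0.003], [0.0, -1.0, 0.003]]
force: [0.3, 0.2, -1.4]
gripper_width: 0.0331
```

```bash
python3 - <<'E'
from h import *
s=ctrl.sense(); print(s['ee_pos'],s['force'],s['gripper_width'])
for n in('side',):
    p,d=shot(n,n+'13'); u=proj(n,[s['ee_pos']])[0].astype(int); print(u)
    p=p[u[1]-60:u[1]+60,max(0,u[0]-80):u[0]+80]; cv2.imwrite(f'pics/{n}13c.png',cv2.resize(p,None,fx=4,fy=4,interpolation=cv2.INTER_CUBIC))
E
```

```text
[0.57684377 0.01639134 0.05187354] [ 0.25311542  0.2258639  -1.36455819] 0.033058747132532734
[254 205]
```

View pics/side13c.png

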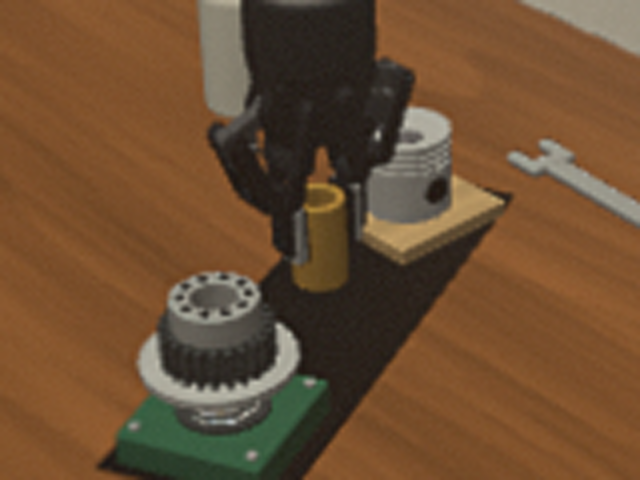

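The sleeve at (322,240) hangs over the runner between the stack and the piston. Lowering the last 29 mm.

Call:
{"method": "drive_tool", "body": {
  "delta_pos": [
    [0,0,-0.013],
    [0,0,-0.008],
    [0,0,-0.004],
    [0,0,-0.003],
    [0,0,-0.001],
    [0,0,0],
    [0,0,0]
  ],
  "spin": [0,0,0,0,0,0,0]
}}

```text
t: 31.58
ee_pos: [0.575, 0.016, 0.0228]
ee_rot: [[-0.004, -0.002, 1.0], [-1.0, -0.0, -0.004], [0.0, -1.0, -0.002]]
force: [-6.1, -1.0, 10.1]
gripper_width: 0.0332
```

Call:
{"method": "drive_tool", "body": {
  "delta_pos": [
    [0,0,0.0005],
    [0,0,0],
    [0,0,0],
    [0,0,0],
    [0,0,0.02],
    [0,0,0.05],
    [0,0,0.05],
    [0,0,0.05]
  ],
  "spin": [0,0,0,0,0,0,0,0],
  "grip": 100
}}

```text
t: 32.58
ee_pos: [0.5757, 0.0161, 0.195]
ee_rot: [[-0.004, 0.002, 1.0], [-1.0, -0.0, -0.004], [0.0, -1.0, 0.002]]
force: [0.2, -1.1, -0.0]
gripper_width: 0.0517
```

Call:
{"method": "drive_tool", "body": {
  "delta_pos": [
    [-0.02,0.05,0.02],
    [-0.02,0.05,0.02],
    [-0.02,0.05,0],
    [-0.02,0.05,0],
    [-0.02,0.05,0],
    [-0.02,0.05,0],
    [0,0.05,0],
    [0,0,0]
  ],
  "spin": [0,0,0,0,0,0,0,0]
}}

```text
t: 33.58
ee_pos: [0.4551, 0.3692, 0.2334]
ee_rot: [[0.0, 0.002, 1.0], [-1.0, 0.002, 0.0], [-0.002, -1.0, 0.002]]
force: [-0.6, 0.4, 0.2]
gripper_width: 0.0519
```

```bash
python3 - <<'E'
from h import *
s=ctrl.sense(); print(s['t'],s['ee_pos'],s['force'],s['gripper_width'])
for n in('side','top'): p,d=shot(n,n+'14')
C=cloud('top',d)
def circ(n,x,y,r,lo,hi):
    m=(np.hypot(C[...,0]-x,C[...,1]-y)<r)&(C[...,2]>lo)&(C[...,2]<hi); g=C[m]
    if len(g)<5: print(n,'none');return
    c,rad=cv2.minEnclosingCircle(g[:,:2].astype(np.float32)[:,None]); print(n,np.round(c,4),round(rad,4),np.median(g[:,2]).round(4)); return np.array(c)
pi=circ('piston',.692,.075,.05,.062,.08); sl=circ('sleeve',.576,.017,.03,.05,.07)
l=circ('plate',.46,-.042,.06,.052,.12);circ('gear',.46,-.042,.06,.074,.12);circ('bearing',.46,-.042,.06,.092,.12)
circ('oil',.712,.281,.03,.13,.17);circ('carton',.711,-.327,.09,.055,.07)
pad=np.array([.692,.0748]); y=(l-pad)/np.linalg.norm(l-pad); x=np.array([y[1],-y[0]]); print('sleeve xy in lift',(sl-l)@x,(sl-l)@y,'piston off',np.linalg.norm(pi-pad))
E
```

```text
33.575 [0.45507347 0.36922153 0.2333925 ] [-0.58790097  0.35720921  0.18997358] 0.051911528414523886
piston [0.6916 0.074 ] 0.0309 0.069
sleeve [0.5732 0.0164] 0.0167 0.0586
plate [ 0.46   -0.0416] 0.0438 0.07
gear [ 0.4592 -0.0422] 0.0322 0.0959
bearing [ 0.4583 -0.0438] 0.0249 0.0992
oil [0.7123 0.2807] 0.0134 0.1511
carton [ 0.7118 -0.3265] 0.0729 0.0613
sleeve xy in lift 0.0010999223691912834 -0.12726708029520423 piston off 0.0009401686992072182
```

View pics/side14.png

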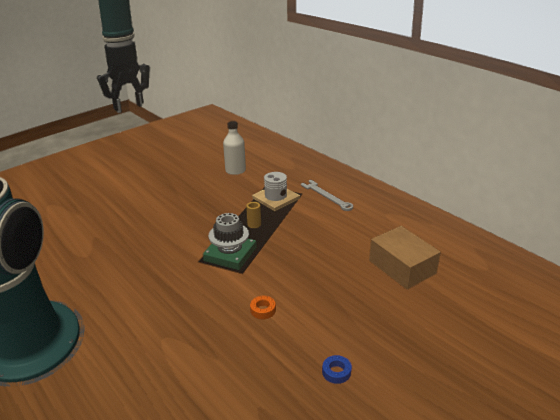

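View pics/top14.png

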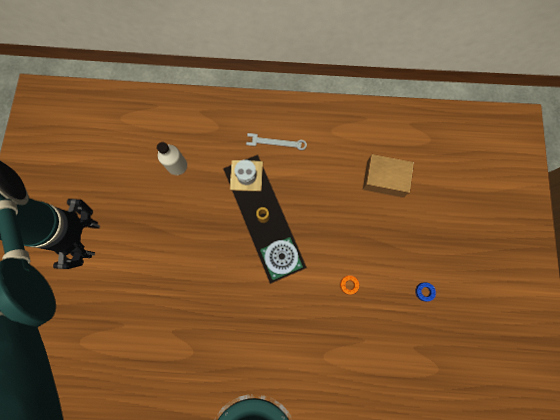

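Every part is in place: the stack at top (282,256), the sleeve at (263,214) and the piston at (246,173), with the bystanders unmoved and the tool clear. Handing in.

```bash
python3 - <<'E'
from station import ctrl
print(ctrl.close_job())
E
```

```text
the job is handed in; nothing more can be done
None
```

I laid the gear on the lift, put the steel bearing on the gear, stood the piston crown up on the pad and stood the sleeve on the runner. I released everything and handed the job in at about 34 s of the 122 s allowed. No verdict was reported.

| Part | Last measurement (top camera) | Limit |
|---|---|---|
| Gear from the plate centre | about 1 mm | 10 mm |
| Bearing from the gear centre | about 2 mm | 10 mm |
| Piston from the pad centre | about 1 mm | 12 mm |
| Sleeve in the lift's frame | x +1 mm, y −127 mm | ±15 mm, −145 to −115 mm |

- **Lift:** with only the gear on it, the plate had sunk about 11 mm. With the bearing added it stayed well short of the stop: the bearing's top read about 0.099 m.
- **Sleeve:** it met the runner with about 10 N when set down, a bit firmer than the other parts, and stood upright after release.
- **Bystanders:** the oil bottle and carton measured within about 1 mm of where they started, and the wrench looked unmoved in the pictures.
- **Disagreements:** the side camera's first fixes differed from the top camera's by 2 to 5 mm. The largest gap was on the gear, whose outline showed only partly there, so I worked from the top camera. An earlier piston check read about 2.5 mm off centre; the final one read about 1 mm.

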